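Set and start the dry block heater

TASK

Preheat the dry block heater: with a fingertip, push its temperature dial round gently until the index mark lines up with the long line at the middle of the scale, let go, and then press the start button beside it fully down and release it. Do not grip the dial, do not press start before the dial is set, and leave everything else on the bench where it stands.

Things in the scene. Friction and masses are not known exactly. Their poses are not given: they have to be found in the camera images.
- heater: dry block heater, white case 260 mm deep (x) x 220 mm wide (y), does not move; origin at the centre of its underside on the bench, +x from front to back, +y to the left as one faces its front. The front 110 mm of its top is a flat control deck 70 mm above the bench with the dial (left) and start button (right); behind, the case rises to 87 mm and an aluminium block with small tubes stands to 98 mm.
- dial (a joint): angle of the temperature dial, rad: 0 at the low stop (index at half past seven), growing clockwise seen from above, 4.712 at the high stop; 2.356 when the index is exactly at the long middle line (twelve o'clock, heater +x). Starts between 0.5 and 1.7. Held by friction (about 0.06 N m), no spring: it stays where it is left.
- dial_centre (a point): centre of the top of the dial's finger bar, on the dial's upright axis, 100 mm above the bench. Dial: black round skirt 68 mm across, its top 78 mm above the bench; across it stands a straight bar 54 mm long, 12 mm thick, 22 mm high, through the axis and along the index mark. The dial is pushed round by the flank of this bar; nothing stands above it.
- dial_index (a point): outer end of the white index mark, on the rim of the dial's skirt, 34 mm from the axis, 78 mm above the bench (the mark continues along the top of the bar from the axis to that same end).
- target_line (a point): inner end of the long middle scale line on the deck, 36.5 mm from the dial's axis, 70 mm above the bench; does not move with the dial. The scale: 11 black lines 0.471 rad apart round the dial; the first, the middle (6th) and the last are 12 mm long and 2 mm broad, the others 6 mm long and thinner.
- start (a joint): travel of the start button in m: 0 released, 0.006 fully down. Spring return, 5 N when fully down.
- start_top (a point): centre of the top of the round white start button (24 mm across, in a black housing 40 mm across and 12 mm high); it stands 92 mm above the bench, 100 mm to the right (heater -y) of the dial's axis; pressed straight down.
- rack_centre (a point): bystander: white tube rack 120 x 56 x 50 mm, left of the heater; its centre
- reagent_centre (a point): bystander: amber bottle 58 mm across, 105 mm high, right of the heater; its centre
- marker_centre (a point): bystander: marker pen 125 mm long, lying in front of the heater; its centre
- vial_centre (a point): bystander: small vial 22 mm across, 40 mm high, standing on the raised back part of the case at its right edge; its centre
- thermos_centre (a point): bystander: green vacuum flask 66 mm across, 185 mm high; its centre
- roll_centre (a point): bystander: white paper roll 108 mm across, 100 mm high, standing; its centre
- mouse_centre (a point): bystander: white computer mouse 105 x 60 x 34 mm; its centre
- pencup_centre (a point): bystander: clear pen cup 72 mm across, 100 mm high, pens to 140 mm; centre of the cup

How it is judged:
By the outcome, as a careful person would: the job done as asked, in the order asked, and still so for the second after the job is handed in, with the robot touching nothing.
It also fails if it takes over 48 s, if anything falls off the work surface, if the arm or the gripper's body presses on something with over 40 N, if the wrist force passes 120 N, or if a joint passes its speed limit or range.

ROBOT

A 7-joint arm with a two-finger parallel gripper is mounted at the origin on the work surface. World frame = base frame: x ahead of the robot, y to its left, z up, the work surface at z = 0. Lengths are in m, angles in rad, forces in N, time in s.
With the tool pointing down it reaches from about 0.4 to 0.875 m from the base axis. Payload 6.5 kg.
Tool frame: the origin (TCP) lies on the centre line of the jaws, within the pads' length; the fingertips stand 19 mm ahead of it and the grasp point (between the pads) is the TCP (tcp_to_tips is the distance from the TCP to the fingertips, in m); z points along the fingers, y is the line along which they close (so a half turn about z gives the same grasp; the last joint's range is limited). The gripper opens to 88 mm and grips with 3 to 60 N. Pads are 18 mm wide; open, the fingers measure 123 mm over their backs; the gripper's body (75 mm by 187 mm) begins 45 mm behind the grasp point.
Start: joints at [1.116, 0.536, -0.004, 1.538, 0.003, 1.067, -0.071], TCP at [0.246, -0.601, 0.224] pointing down, gripper open.
Joint ranges: [-2.7, 2.7], [-0.37, 2.16], [-1.27, 1.26], [0.24, 2.4], [-1.31, 4.45], [0.19, 1.91], [-2.76, 2.76]. Speed limits (rad/s): [2.39, 2.39, 3.14, 3.14, 3.14, 3.14, 3.14].

INTERFACE

Orientations are given as a unit quaternion [w, x, y, z].
In Python, from plant import * gives the robot as it stands.
- The arm moves only by the tool play_rows, never from a script. Its argument "rows" is a list of rows, each an object of numbers: "wx", "wy", "wz": the turn, a rotation vector about the tool's x, y, z in units of 8 degrees (1.0 is 8 degrees); "tx", "ty", "tz": the shift along the tool's x, y, z in m; "claw": the finger opening in m, from 0 to 0.0881. In form: [{"wx": .., "wy": .., "wz": .., "tx": .., "ty": .., "tz": .., "claw": ..}, ...]. A call has 1 to 10 rows; each row shifts and turns the commanded pose from where the row before left it, along the tool's axes as they then stand; what a row does not reach is not made up. A row lasts 1/8 s, in which the tool goes at most 62.5 mm and 10.7 degrees, less where a joint would pass 70% of its speed; a pose out of reach is approached as far as the arm can. A call with a gripper value outside its range is refused whole. The fingers move at their own pace and stop on an object; the grip force is fixed at half the most. Time passes only in rows, so rows that do not move let the fingers close. It gives the time, the measured TCP pose, the force, the opening and the grip force at its end, in the units of the state.
- get_state(): the state, without advancing time (a new reading comes with each control period).
- grab_frame(name): name is "side" or "top"; returns a dict with "img" (480x640x3 uint8, red, green, blue), "fx", "fy", "cx", "cy" (pixels), "R" (3x3) and "t" (3): a world point X has camera coordinates R X + t. Camera axes: x right, y down, z forward; pixel columns grow to the right and rows downward; lengths in m; the calibration is good to about 2 mm. A picture is of the moment at which its call begins. There is no depth.
- close_job(): hands the job in; it is judged then, once.
Trained networks look in a picture, given as the dict that the camera call returned (one of the last four; its "shot" number tells which), for a name from the list of things; names that differ only in an ending like _2 or _b are one class to them, and where a whole thing is asked for, a point or a joint stands for the part that bears it (a point fixed in the world has none). Each returns a list of dicts, best first, with "confidence" (0 to 1); they miss things now and then, are a little off and sometimes report something else, mostly with a low value. They report only what shows in the picture. A call takes as long as a camera call.
- boxes_of(thing, picture): "position" ([column, row] in pixels, amid what is visible of it).
The state is a dict: "time": time; "joints": joint angles; "qvel": joint speeds; "tau": joint torques, N m; "tcp_pos": TCP position; "tool_rot": TCP orientation; "force": force on the tool from outside, world axes, zero at the start; "ft_torque": the same for the moment, N m; "gripper_width": finger opening in m; "grasp_force": force on a finger pad.
Only numpy, scipy, OpenCV 4.12 (cv2) and the standard library are available. Lean on these libraries where they do the work, as an engineer would, in place of code of your own. Each camera call takes 0.05 s, during which the arm holds its last target. There are 200 camera calls.

## Working session

There is one attempt and no reset: what is moved stays moved. The work goes in short steps, Python scripts to look and compute and a tool call to move; the robot and the scene stay as the last step left them, time stands still between calls to the robot, and variables do not carry over. Pictures are saved under pics/ and viewed, at most 10 in all, crops included, and the job is handed in when it is done.

Besides the shell and the picture viewer there is one more tool, called after ">>>" in YAML: its name, and indented under it one key for each argument. play_rows: Moves the arm, as the interface text tells. Its arguments: {"type":"object","properties":{"rows":{"type":"array","items":{"type":"object","properties":{"wx":{"type":"number"},"wy":{"type":"number"},"wz":{"type":"number"},"tx":{"type":"number"},"ty":{"type":"number"},"tz":{"type":"number"},"claw":{"type":"number"}}}}},"required":["rows"]}

```bash
mkdir -p pics
cat > h.py <<'E'
from plant import *
import numpy as np, cv2
def ray(f,p):
    d=np.array([(p[0]-f["cx"])/f["fx"],(p[1]-f["cy"])/f["fy"],1.])
    R=np.array(f["R"]);return -R.T@np.array(f["t"]),R.T@d
def atz(f,p,z):
    o,d=ray(f,p);return o+d*(z-o[2])/d[2]
def proj(f,X):
    c=np.array(f["R"])@np.array(X)+np.array(f["t"]);return np.array([f["fx"]*c[0]/c[2]+f["cx"],f["fy"]*c[1]/c[2]+f["cy"]])
Z=dict(dial_centre=.1,dial_index=.078,target_line=.07,start_top=.092,vial_centre=.107,reagent_centre=.052,thermos_centre=.09,rack_centre=.025,pencup_centre=.05,roll_centre=.05,marker_centre=.006,mouse_centre=.017)
E
python3 - <<'E'
from h import *
for n in("side","top"):
    f=grab_frame(n);cv2.imwrite(f"pics/{n}0.png",f["img"][:,:,::-1])
    print(n,ray(f,(320,240))[0].round(3))
    for k in Z:
        b=boxes_of(k,f)[:2]
        print(k,[(np.round(x["position"]),round(x["confidence"],2),atz(f,x["position"],Z[k]).round(4)) for x in b])
s=get_state();print(s["time"],s["tcp_pos"],s["tool_rot"],s["gripper_width"])
E
```

```text
side [0.262 0.728 1.116]
dial_centre [(array([352., 271.]), 0.73, array([0.4934, 0.0185, 0.1   ]))]
dial_index []
target_line [(array([318., 266.]), 0.73, array([0.5741, 0.017 , 0.07  ]))]
start_top [(array([385., 133.]), 0.46, array([ 0.5888, -0.4406,  0.092 ]))]
vial_centre [(array([300., 215.]), 0.62, array([ 0.6598, -0.0743,  0.107 ]))]
reagent_centre [(array([340., 199.]), 0.97, array([ 0.6145, -0.207 ,  0.052 ])), (array([352., 274.]), 0.61, array([ 0.502, -0.007,  0.052]))]
thermos_centre [(array([299., 215.]), 0.74, array([ 0.6692, -0.0865,  0.09  ])), (array([170., 421.]), 0.63, array([0.6663, 0.4574, 0.09  ]))]
rack_centre [(array([332., 342.]), 0.67, array([0.479 , 0.1543, 0.025 ])), (array([352., 279.]), 0.56, array([ 0.5032, -0.0146,  0.025 ]))]
pencup_centre [(array([384., 133.]), 0.89, array([ 0.6044, -0.4875,  0.05  ]))]
roll_centre [(array([307., 437.]), 0.87, array([0.4356, 0.3667, 0.05  ]))]
marker_centre [(array([398., 297.]), 0.53, array([ 0.3925, -0.0255,  0.006 ]))]
mouse_centre [(array([405., 172.]), 0.93, array([ 0.5108, -0.4031,  0.017 ])), (array([384., 135
[... 749 characters left out ...]
ay([266., 290.]), 0.52, array([0.4875, 0.1297, 0.09  ]))]
rack_centre [(array([262., 292.]), 0.67, array([0.4846, 0.1472, 0.025 ])), (array([507., 237.]), 0.58, array([ 0.6107, -0.504 ,  0.025 ]))]
pencup_centre [(array([507., 237.]), 0.88, array([ 0.6071, -0.4919,  0.05  ]))]
roll_centre [(array([170., 313.]), 0.6, array([0.4379, 0.3784, 0.05  ])), (array([316., 286.]), 0.38, array([0.4945, 0.0071, 0.05  ]))]
marker_centre [(array([334., 323.]), 0.75, array([ 0.3975, -0.0371,  0.006 ]))]
mouse_centre [(array([472., 276.]), 0.64, array([ 0.5103, -0.4055,  0.017 ]))]
1.3 [ 0.24641797 -0.60148668  0.22442188] [ 2.35376141e-05  9.81156592e-01  1.93214236e-01 -7.73424135e-06] 0.08827226973454849
```

```bash
sleep 1
python3 - <<'E'
import cv2
a=cv2.imread("pics/top0.png")[205:335,250:420];b=cv2.imread("pics/side0.png")[185:325,270:430]
cv2.imwrite("pics/tc.png",cv2.resize(a,(784,600),interpolation=cv2.INTER_CUBIC));cv2.imwrite("pics/sc.png",cv2.resize(b,(685,600),interpolation=cv2.INTER_CUBIC))
E
```

```text
(no output)
```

View pics/tc.png

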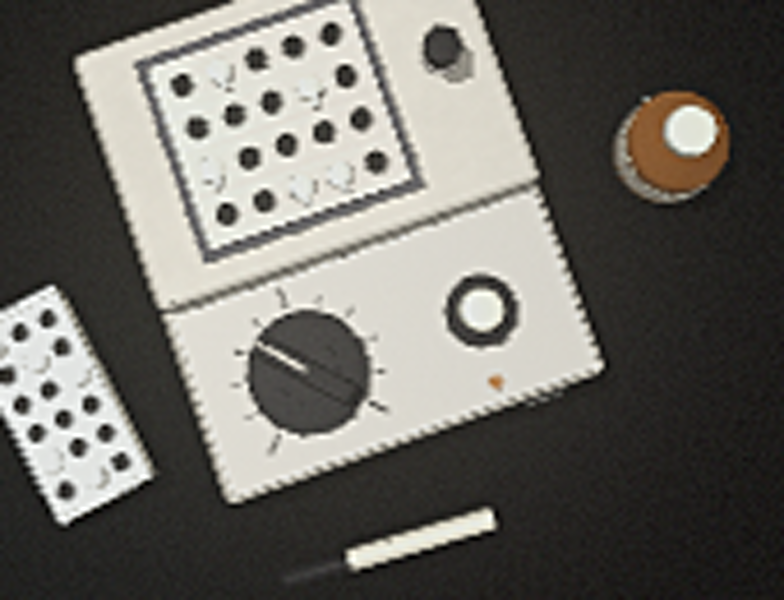

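View pics/sc.png

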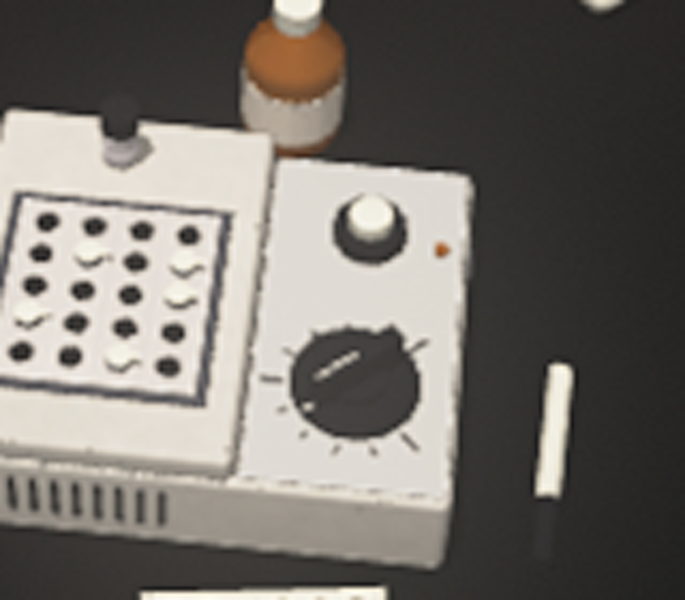

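The crops show the dial (skirt centre about (317,286) in the top view), with the index about 40° short of the middle line. The button is at about (354.5,272). I'll fit the heater pose from the scale lines.

```bash
cat > fit.py <<'E'
from h import *
from scipy.optimize import least_squares
T,S=grab_frame("top"),grab_frame("side")
tp=lambda u,v:(250+u/4.612-.39,205+v/4.615-.39)
sp=lambda u,v:(270+u/4.281-.39,185+v/4.286-.39)
a=np.radians(135)
def L(r,g,z):return (r*np.cos(g),r*np.sin(g),z)
i,o=.0365,.0485
obs=[(T,tp(285,305),L(i,0,.07)),(T,tp(280,290),L(o,0,.07)),(T,tp(280,437),L(i,a,.07)),(T,tp(269,455),L(o,a,.07)),(T,tp(370,401),L(i,-a,.07)),(T,tp(387,411),L(o,-a,.07)),(T,tp(482,311),(0,-.1,.092)),(T,tp(309,372),(0,0,.078)),
(S,sp(283,380),L(i,0,.07)),(S,sp(262,379),L(o,0,.07)),(S,sp(404,433),L(i,a,.07)),(S,sp(418,450),L(o,a,.07)),(S,sp(411,351),L(i,-a,.07)),(S,sp(428,342),L(o,-a,.07)),(S,sp(371,216),(0,-.1,.092))]
def W(p,q):
    c,s=np.cos(p[2]),np.sin(p[2]);return [p[0]+c*q[0]-s*q[1],p[1]+s*q[0]+c*q[1],q[2]]
def res(p):return np.concatenate([proj(f,W(p,q))-px for f,px,q in obs])
r=least_squares(res,[.49,.003,.34],loss="soft_l1")
print(r.x.round(4),np.degrees(r.x[2]).round(2),"px",res(r.x).round(1))
p=r.x
for n,f,px,z in(("top mark",T,tp(257,344),.1),("side index",S,sp(308,407),.078),("side bar end",S,sp(316,380),.1)):
    d=atz(f,px,z)[:2]-p[:2];print(n,np.hypot(*d).round(4),"deg left of target",np.degrees(np.arctan2(d[1],d[0])-p[2]).round(1))
print("start",W(p,(0,-.1,.092)))
E
python3 fit.py
```

```text
[0.4953 0.0058 0.3147] 18.03 px [ 0.1  1.3 -0.4  0.1 -0.3 -0.5  0.1 -0.  -0.4  0.4  0.2  0.3  0.1 -0.2
 -0.3  0.3  0.4 -0.  -0.2 -0.3 -0.3  0.1  0.1 -0.3 -0.4  0.2 -0.4 -0.4
  0.3 -1.4]
top mark 0.0306 deg left of target 40.9
side index 0.0311 deg left of target 42.7
side bar end 0.0281 deg left of target 44.9
start [np.float64(0.5262395730132751), np.float64(-0.08932086395294614), 0.092]
```

>>> play_rows:
  rows:
    - {"wz":0.53,"claw":0}
    - {"tx":0.022,"ty":-0.028,"claw":0}
    - {"tx":0.022,"ty":-0.028,"claw":0}
    - {"tx":0.022,"ty":-0.028,"claw":0}
    - {"tx":0.022,"ty":-0.028,"claw":0}
    - {"tx":0.022,"ty":-0.028,"claw":0}
    - {"tx":0.022,"ty":-0.028,"claw":0}
    - {"tx":0.022,"ty":-0.028,"claw":0}
    - {"tx":0.022,"ty":-0.028,"claw":0}
    - {"tx":0.022,"ty":-0.028,"claw":0}

```text
invalid input
```

>>> play_rows:
  rows:
    - {"tx":0.022,"ty":-0.028,"claw":0}
    - {"tx":0.022,"ty":-0.028,"claw":0}
    - {"tx":0.022,"ty":-0.028,"claw":0}
    - {"tx":0.022,"ty":-0.028,"claw":0}
    - {"tx":0.022,"ty":-0.028,"claw":0}
    - {"tx":0.022,"ty":-0.028,"claw":0}
    - {"tx":0.022,"ty":-0.028,"claw":0}
    - {"tx":0.022,"ty":-0.028,"claw":0}
    - {"tx":0.022,"ty":-0.028,"claw":0}
    - {"claw":0}

```text
invalid input
```

```bash
cat > w.py <<'E'
from h import *
P=np.array([.4953,.0058]);yaw=.3147
def rep():
    s=get_state();R=np.array([[np.cos(yaw),np.sin(yaw)],[-np.sin(yaw),np.cos(yaw)]])
    q=s["tool_rot"];print("t",round(s["time"],2),"heaterframe",(R@(np.array(s["tcp_pos"])[:2]-P)).round(4),"z",round(s["tcp_pos"][2],4),"heading",np.degrees(2*np.arctan2(q[2],q[1])).round(2),"tilt",np.round([q[0],q[3]],4),"F",(R@np.array(s["force"])[:2]).round(2),round(s["force"][2],2),"w",round(s["gripper_width"],4))
E
python3 -c "from w import *;rep()"
```

```text
t 1.4 heaterframe [-0.4247 -0.5004] z 0.2244 heading 22.28 tilt [-0. -0.] F [ 0.51 -0.28] -0.51 w 0.0882
```

>>> play_rows:
  rows:
    - {"wx":0,"wy":0,"wz":0.53,"tx":0,"ty":0,"tz":0,"claw":0}
    - {"wx":0,"wy":0,"wz":0,"tx":0.022,"ty":-0.028,"tz":0,"claw":0}
    - {"wx":0,"wy":0,"wz":0,"tx":0.022,"ty":-0.028,"tz":0,"claw":0}
    - {"wx":0,"wy":0,"wz":0,"tx":0.022,"ty":-0.028,"tz":0,"claw":0}
    - {"wx":0,"wy":0,"wz":0,"tx":0.022,"ty":-0.028,"tz":0,"claw":0}
    - {"wx":0,"wy":0,"wz":0,"tx":0.022,"ty":-0.028,"tz":0,"claw":0}
    - {"wx":0,"wy":0,"wz":0,"tx":0.022,"ty":-0.028,"tz":0,"claw":0}
    - {"wx":0,"wy":0,"wz":0,"tx":0.022,"ty":-0.028,"tz":0,"claw":0}
    - {"wx":0,"wy":0,"wz":0,"tx":0.022,"ty":-0.028,"tz":0,"claw":0}
    - {"wx":0,"wy":0,"wz":0,"tx":0.022,"ty":-0.028,"tz":0,"claw":0}

```text
time: 2.65
tcp_pos: [0.357, -0.2995, 0.2246]
tool_rot: [0.0, 0.988, 0.157, 0.0]
force: [0.5, 0.2, 0.1]
gripper_width: 0.0004
grasp_force: 0.0
```

>>> play_rows:
  rows:
    - {"wx":0,"wy":0,"wz":0,"tx":0.022,"ty":-0.028,"tz":0,"claw":0}
    - {"wx":0,"wy":0,"wz":0,"tx":0.022,"ty":-0.028,"tz":0,"claw":0}
    - {"wx":0,"wy":0,"wz":0,"tx":0.022,"ty":-0.028,"tz":0,"claw":0}
    - {"wx":0,"wy":0,"wz":0,"tx":0.022,"ty":-0.028,"tz":0,"claw":0}
    - {"wx":0,"wy":0,"wz":0,"tx":0.022,"ty":-0.028,"tz":0,"claw":0}
    - {"wx":0,"wy":0,"wz":0,"tx":0.022,"ty":-0.028,"tz":0,"claw":0}
    - {"wx":0,"wy":0,"wz":0,"tx":0.022,"ty":-0.028,"tz":0,"claw":0}
    - {"wx":0,"wy":0,"wz":0,"tx":0.022,"ty":-0.028,"tz":0,"claw":0}
    - {"wx":0,"wy":0,"wz":0,"tx":0.022,"ty":-0.028,"tz":0,"claw":0}
    - {"wx":0,"wy":0,"wz":0,"tx":0.022,"ty":-0.028,"tz":0,"claw":0}

```text
time: 3.9
tcp_pos: [0.4796, 0.0348, 0.2246]
tool_rot: [0.0, 0.988, 0.157, 0.0]
force: [0.5, -0.1, -0.8]
gripper_width: 0.0005
grasp_force: 0.0
```

```bash
python3 -c "from w import *;rep()"
```

```text
t 3.9 heaterframe [-0.006   0.0325] z 0.2246 heading 18.03 tilt [0.0001 0.0003] F [ 0.44 -0.25] -0.81 w 0.0005
```

>>> play_rows:
  rows:
    - {"wx":0,"wy":0,"wz":0,"tx":0.023,"ty":-0.028,"tz":0,"claw":0}
    - {"wx":0,"wy":0,"wz":0,"tx":0,"ty":0,"tz":0.03,"claw":0}
    - {"wx":0,"wy":0,"wz":0,"tx":0,"ty":0,"tz":0.03,"claw":0}
    - {"wx":0,"wy":0,"wz":0,"tx":0,"ty":0,"tz":0.03,"claw":0}
    - {"wx":0,"wy":0,"wz":0,"tx":0,"ty":0,"tz":0.02,"claw":0}
    - {"wx":0,"wy":0,"wz":0,"tx":0,"ty":0,"tz":0.009,"claw":0}
    - {"wx":0,"wy":0,"wz":0,"tx":0,"ty":0,"tz":0,"claw":0}

```text
time: 4.78
tcp_pos: [0.4922, 0.0676, 0.1053]
tool_rot: [-0.0, 0.988, 0.157, -0.0]
force: [0.1, 0.6, -0.6]
gripper_width: 0.0001
grasp_force: 0.0
```

Run:
```python
from w import *
rep()
a=grab_frame("side")["img"][185:325,270:430,::-1]
cv2.imwrite("pics/s1.png",cv2.resize(a,(685,600),interpolation=cv2.INTER_CUBIC))
```

```text
t 4.78 heaterframe [0.0162 0.0597] z 0.1053 heading 18.04 tilt [-0.     -0.0002] F [0.24 0.56] -0.62 w 0.0001
```

View pics/s1.png

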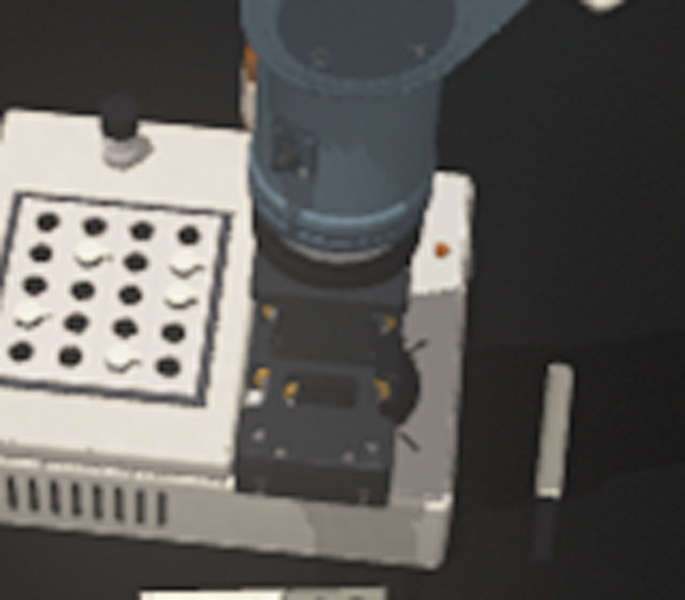

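The gripper hides the dial from view, so I'll push in stages and back off to look.

>>> play_rows:
  rows:
    - {"wx":0,"wy":0,"wz":0,"tx":0,"ty":0.005,"tz":0,"claw":0}
    - {"wx":0,"wy":0,"wz":0,"tx":0,"ty":0.005,"tz":0,"claw":0}
    - {"wx":0,"wy":0,"wz":0,"tx":0,"ty":0.004,"tz":0,"claw":0}
    - {"wx":0,"wy":0,"wz":0,"tx":0,"ty":0.003,"tz":0,"claw":0}
    - {"wx":0,"wy":0,"wz":0,"tx":0,"ty":0.003,"tz":0,"claw":0}

```text
time: 5.45
tcp_pos: [0.4986, 0.0483, 0.1054]
tool_rot: [-0.0, 0.988, 0.157, -0.0]
force: [0.1, -0.2, -0.1]
gripper_width: 0.0006
grasp_force: 0.0
```

>>> play_rows:
  rows:
    - {"wx":0,"wy":0,"wz":0,"tx":0,"ty":0.002,"tz":0,"claw":0}
    - {"wx":0,"wy":0,"wz":0,"tx":0,"ty":0.002,"tz":0,"claw":0}
    - {"wx":0,"wy":0,"wz":0,"tx":0,"ty":0.002,"tz":0,"claw":0}

```text
time: 5.82
tcp_pos: [0.5004, 0.0428, 0.1054]
tool_rot: [-0.0, 0.988, 0.157, -0.0]
force: [-0.3, -0.5, -0.1]
gripper_width: 0.0004
grasp_force: 0.0
```

>>> play_rows:
  rows:
    - {"wx":0,"wy":0,"wz":0,"tx":0,"ty":0.002,"tz":0,"claw":0}
    - {"wx":0,"wy":0,"wz":0,"tx":0,"ty":0.001,"tz":0,"claw":0}

```text
time: 6.08
tcp_pos: [0.5013, 0.0399, 0.1054]
tool_rot: [0.0, 0.988, 0.157, -0.0]
force: [-0.4, -0.3, 0.3]
gripper_width: 0.0003
grasp_force: 0.0
```

```bash
python3 -c "from w import *;rep()"
```

```text
t 6.08 heaterframe [0.0163 0.0305] z 0.1054 heading 18.03 tilt [ 0. -0.] F [-0.52 -0.2 ] 0.3 w 0.0003
```

>>> play_rows:
  rows:
    - {"wx":0,"wy":0,"wz":0,"tx":0,"ty":0.002,"tz":0,"claw":0}
    - {"wx":0,"wy":0,"wz":0,"tx":0,"ty":0.002,"tz":0,"claw":0}

```text
time: 6.32
tcp_pos: [0.5025, 0.0361, 0.1054]
tool_rot: [0.0, 0.988, 0.157, -0.0]
force: [-0.2, 0.2, 0.4]
gripper_width: 0.0007
grasp_force: 0.0
```

>>> play_rows:
  rows:
    - {"wx":0,"wy":0,"wz":0,"tx":0,"ty":0.002,"tz":0,"claw":0}

```text
time: 6.45
tcp_pos: [0.5032, 0.0341, 0.1054]
tool_rot: [-0.0, 0.988, 0.157, -0.0]
force: [-0.5, 0.3, 1.1]
gripper_width: 0.0004
grasp_force: 0.0
```

Run:
```python
from w import *
rep()
a=grab_frame("top")["img"][235:335,250:390,::-1]
cv2.imwrite("pics/t1.png",cv2.resize(a,(784,560),interpolation=cv2.INTER_CUBIC))
```

```text
t 6.45 heaterframe [0.0163 0.0245] z 0.1054 heading 18.04 tilt [-0. -0.] F [-0.36  0.46] 1.08 w 0.0004
```

View pics/t1.png

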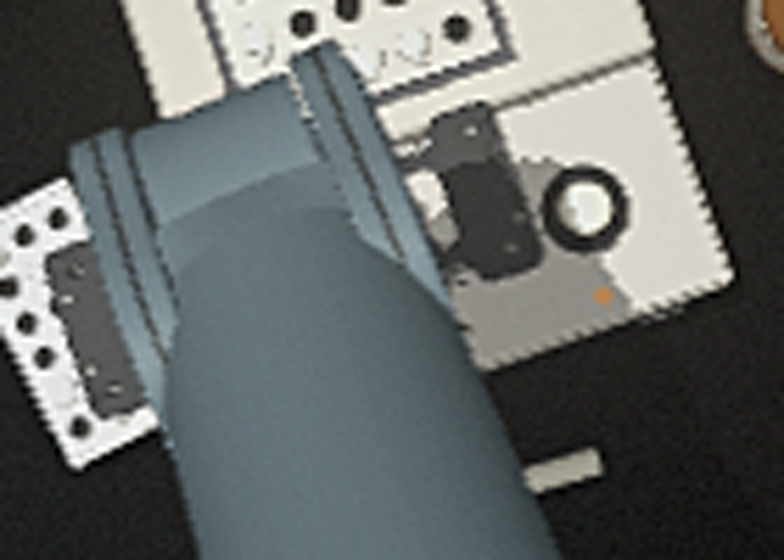

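The arm hides the dial in the top view as well, and no contact force shows so far. I'll continue in small steps, watching the force.

>>> play_rows:
  rows:
    - {"wx":0,"wy":0,"wz":0,"tx":0,"ty":0.002,"tz":0,"claw":0}

```text
time: 6.62
tcp_pos: [0.5038, 0.0323, 0.1054]
tool_rot: [-0.0, 0.988, 0.157, 0.0]
force: [0.8, -0.1, -0.3]
gripper_width: 0.0007
grasp_force: 0.0
```

>>> play_rows:
  rows:
    - {"wx":0,"wy":0,"wz":0,"tx":0,"ty":0.002,"tz":0,"claw":0}

```text
time: 6.75
tcp_pos: [0.5044, 0.0304, 0.1054]
tool_rot: [-0.0, 0.988, 0.157, -0.0]
force: [0.9, -0.5, 0.6]
gripper_width: 0.0005
grasp_force: 0.0
```

```bash
python3 -c "from w import *;rep()"
```

```text
t 6.75 heaterframe [0.0163 0.0205] z 0.1054 heading 18.04 tilt [-0. -0.] F [ 0.67 -0.78] 0.58 w 0.0005
```

>>> play_rows:
  rows:
    - {"wx":0,"wy":0,"wz":0,"tx":0,"ty":-0.008,"tz":0,"claw":0}
    - {"wx":0,"wy":0,"wz":0,"tx":0,"ty":0,"tz":-0.04,"claw":0}
    - {"wx":0,"wy":0,"wz":0,"tx":0,"ty":0,"tz":-0.04,"claw":0}
    - {"wx":0,"wy":0,"wz":0,"tx":0,"ty":0.05,"tz":-0.02,"claw":0}
    - {"wx":0,"wy":0,"wz":0,"tx":0,"ty":0.05,"tz":0,"claw":0}
    - {"wx":0,"wy":0,"wz":0,"tx":0,"ty":0.05,"tz":0,"claw":0}
    - {"wx":0,"wy":0,"wz":0,"tx":0,"ty":0.05,"tz":0,"claw":0}
    - {"wx":0,"wy":0,"wz":0,"tx":0,"ty":0.05,"tz":0,"claw":0}

```text
time: 7.75
tcp_pos: [0.5798, -0.2002, 0.2054]
tool_rot: [-0.0, 0.988, 0.157, 0.0]
force: [1.6, 0.5, 0.1]
gripper_width: 0.0005
grasp_force: 0.0
```

```bash
cat > look.py <<'E'
from w import *
import sys
rep()
a=grab_frame("top")["img"][255:318,282:366,::-1];b=grab_frame("side")["img"][245:308,310:394,::-1]
a,b=[cv2.resize(x,(400,300),interpolation=cv2.INTER_CUBIC) for x in(a,b)]
cv2.imwrite(sys.argv[1],np.hstack([a,b]))
E
python3 look.py pics/l1.png
```

```text
t 7.75 heaterframe [ 0.0166 -0.2221] z 0.2054 heading 18.09 tilt [-0.0002  0.0001] F [1.64 0.01] 0.15 w 0.0005
```

View pics/l1.png

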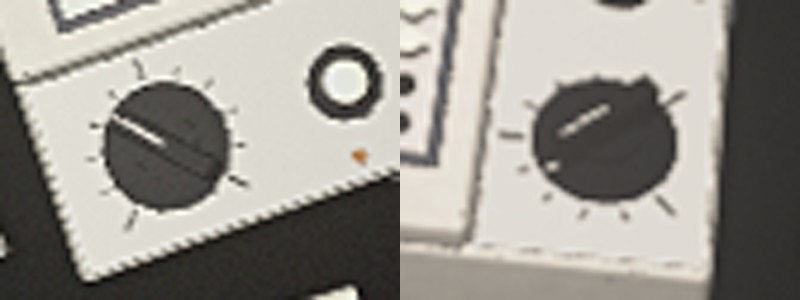

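The dial has not moved: the index is still about 42° left of the middle line. I'll check where the fingertips really are against the calibration.

Run:
```python
from w import *
import plant
print([ (k,getattr(plant,k)) for k in dir(plant) if 'tip' in k.lower()])
s=get_state();print({k:v for k,v in s.items() if 'tip' in k})
t=np.array(s["tcp_pos"])
o=[]
for n in("side","top"):
    f=grab_frame(n);im=cv2.resize(f["img"][:,:,::-1],None,fx=4,fy=4,interpolation=cv2.INTER_CUBIC)
    c=proj(f,t)
    for X,col in((t,(0,0,255)),(t-[0,0,.019],(0,255,0)),(t+[0,0,.045],(255,0,0))):
        p=proj(f,X);cv2.circle(im,tuple(int(v*4+2) for v in p),4,col,1)
    u,v=int(c[0]*4),int(c[1]*4);o.append(im[max(v-300,0):max(v-300,0)+600,u-200:u+200])
cv2.imwrite("pics/tip.png",np.hstack(o))
```

```text
[('tcp_to_tips', 0.019)]
{}
```

View pics/tip.png

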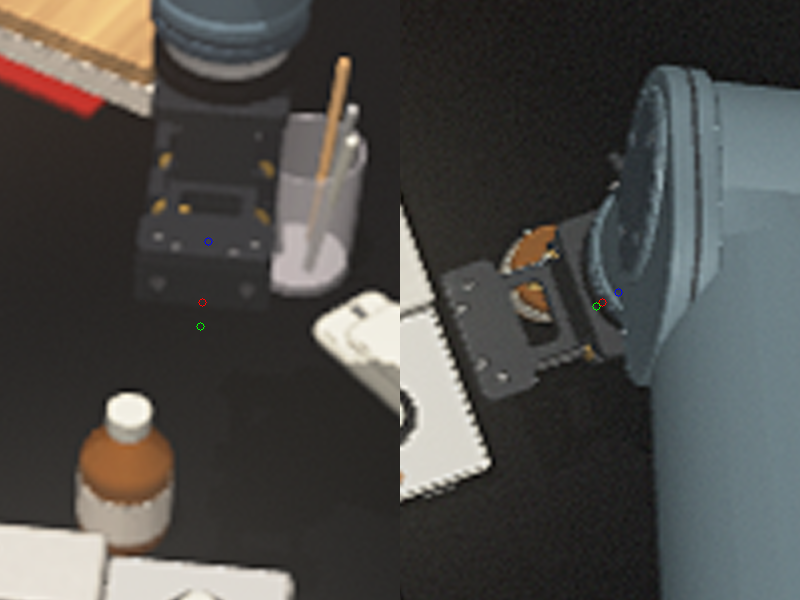

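>>> play_rows:
  rows:
    - {"wx":0,"wy":0,"wz":-1.25,"tx":0,"ty":0,"tz":0,"claw":0}
    - {"wx":0,"wy":0,"wz":-1.25,"tx":0,"ty":0,"tz":0,"claw":0}
    - {"wx":0,"wy":0,"wz":-1.25,"tx":0,"ty":0,"tz":0,"claw":0}
    - {"wx":0,"wy":0,"wz":-1.25,"tx":0,"ty":0,"tz":0,"claw":0}
    - {"wx":0,"wy":0,"wz":-1.25,"tx":0,"ty":0,"tz":0,"claw":0}
    - {"wx":0,"wy":0,"wz":-1.25,"tx":0,"ty":0,"tz":0,"claw":0}
    - {"wx":0,"wy":0,"wz":-1.25,"tx":0,"ty":0,"tz":0,"claw":0}
    - {"wx":0,"wy":0,"wz":-1.25,"tx":0,"ty":0,"tz":0,"claw":0}
    - {"wx":0,"wy":0,"wz":-1.25,"tx":0,"ty":0,"tz":0,"claw":0}
    - {"wx":0,"wy":0,"wz":0,"tx":0,"ty":0,"tz":0,"claw":0}

```text
time: 9.2
tcp_pos: [0.5793, -0.1975, 0.2055]
tool_rot: [-0.0, 0.587, 0.81, 0.0]
force: [-0.0, -0.4, -0.8]
gripper_width: 0.0003
grasp_force: 0.0
```

Run:
```python
from w import *
rep()
s=get_state();t=np.array(s["tcp_pos"])
f=grab_frame("side");im=cv2.resize(f["img"][:,:,::-1],None,fx=5,fy=5,interpolation=cv2.INTER_CUBIC)
c=proj(f,t)
for X,col in((t,(0,0,255)),(t-[0,0,.019],(0,255,0)),(t+[0,0,.045],(255,0,0))):
    p=proj(f,X);cv2.circle(im,tuple(int(v*5+2) for v in p),4,col,1)
u,v=int(c[0]*5),int(c[1]*5)
cv2.imwrite("pics/tip2.png",np.clip(im[v-200:v+200,u-300:u+300].astype(float)*1.5,0,255).astype(np.uint8))
```

```text
t 9.2 heaterframe [ 0.0169 -0.2193] z 0.2055 heading 108.1 tilt [-0.0004  0.0004] F [-0.14 -0.38] -0.76 w 0.0003
```

View pics/tip2.png

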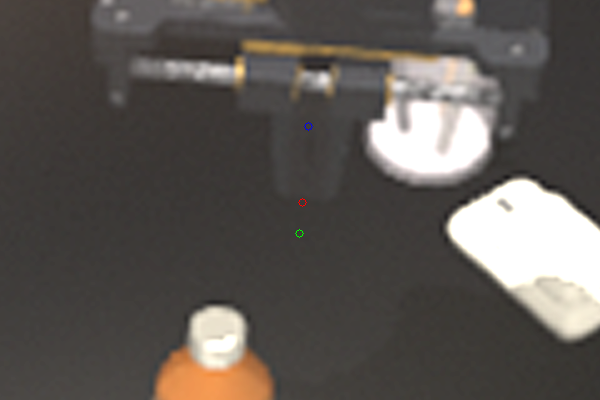

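The visible fingers seem to end near the TCP, about 20 mm higher than stated. That would explain the missed contact. I'll stretch the contrast to check.

Run:
```python
import cv2,numpy as np
a=cv2.imread("pics/tip2.png").astype(float)[90:290,220:400]
g=np.clip((a-35)*4,0,255).astype(np.uint8)
print(a[:,80].mean(1)[::8].round(0))
cv2.imwrite("pics/tip3.png",cv2.resize(g,None,fx=3,fy=3))
```

```text
[81. 69. 64. 66. 63. 63. 62. 63. 64. 64. 65. 62. 65. 62. 56. 58. 58. 58.
 59. 60. 59. 60. 59. 60. 61.]
```

View pics/tip3.png

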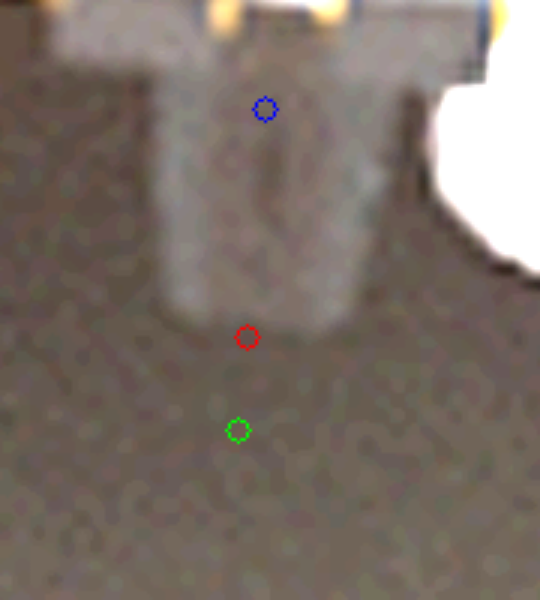

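>>> play_rows:
  rows:
    - {"wx":0,"wy":0,"wz":0,"tx":0.046,"ty":0,"tz":0,"claw":0}
    - {"wx":0,"wy":0,"wz":0,"tx":0.046,"ty":0,"tz":0,"claw":0}
    - {"wx":0,"wy":0,"wz":0,"tx":0.046,"ty":0,"tz":0,"claw":0}
    - {"wx":0,"wy":0,"wz":0,"tx":0.046,"ty":0,"tz":0,"claw":0}
    - {"wx":0,"wy":0,"wz":0,"tx":0.046,"ty":0,"tz":0,"claw":0}
    - {"wx":0,"wy":0,"wz":0,"tx":0.046,"ty":0,"tz":0,"claw":0}
    - {"wx":0,"wy":0,"wz":0,"tx":0,"ty":0,"tz":0.04,"claw":0}
    - {"wx":0,"wy":0,"wz":0,"tx":0,"ty":0,"tz":0.04,"claw":0}
    - {"wx":0,"wy":0,"wz":0,"tx":0,"ty":0,"tz":0.02,"claw":0}
    - {"wx":0,"wy":0,"wz":0,"tx":0,"ty":0,"tz":0.01,"claw":0}

```text
time: 10.5
tcp_pos: [0.4931, 0.0634, 0.0946]
tool_rot: [-0.001, 0.588, 0.809, -0.0]
force: [0.3, -0.6, -0.4]
gripper_width: 0.0003
grasp_force: 0.0
```

Run:
```python
from w import *
rep()
s=get_state();t=np.array(s["tcp_pos"])
f=grab_frame("side");im=cv2.resize(f["img"][:,:,::-1],None,fx=6,fy=6,interpolation=cv2.INTER_CUBIC)
q=s["tool_rot"];h=2*np.arctan2(q[2],q[1]);X=np.array([np.cos(h),np.sin(h),0]);Y=np.array([np.sin(h),-np.cos(h),0])
for dz,col in((0,(0,0,255)),(-.019,(0,255,0))):
  for a in(-.009,.009):
    for b in(-.0175,.0175):
      p=proj(f,t+[0,0,dz]+a*X+b*Y);cv2.circle(im,tuple(int(v*6+3) for v in p),3,col,1)
c=proj(f,t);u,v=int(c[0]*6),int(c[1]*6)
cv2.imwrite("pics/tip4.png",im[v-300:v+200,u-300:u+300])
```

```text
t 10.5 heaterframe [0.0157 0.0555] z 0.0946 heading 107.95 tilt [-0.0005 -0.0004] F [ 0.09 -0.61] -0.42 w 0.0003
```

View pics/tip4.png

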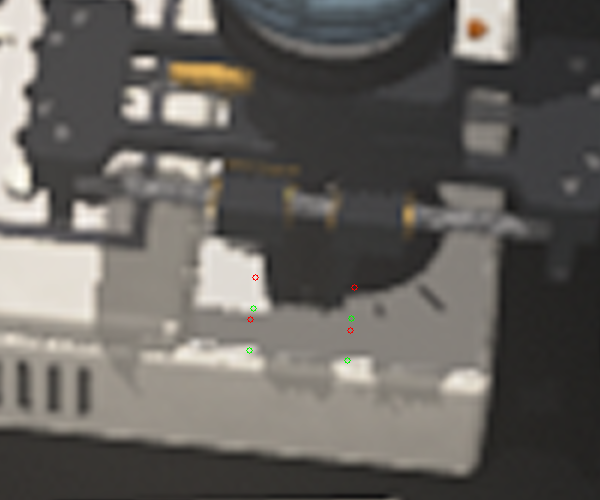

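The tips show about 25–30 mm higher than nominal, and the plan position agrees. I'll descend further in small steps, watching the force.

>>> play_rows:
  rows:
    - {"wx":0,"wy":0,"wz":0,"tx":0,"ty":0,"tz":0.003,"claw":0}
    - {"wx":0,"wy":0,"wz":0,"tx":0,"ty":0,"tz":0.002,"claw":0}

```text
time: 10.8
tcp_pos: [0.4944, 0.0629, 0.0911]
tool_rot: [0.001, 0.588, 0.809, 0.0]
force: [0.3, 0.3, 0.3]
gripper_width: 0.0002
grasp_force: 0.0
```

>>> play_rows:
  rows:
    - {"wx":0,"wy":0,"wz":0,"tx":0,"ty":0,"tz":0.002,"claw":0}
    - {"wx":0,"wy":0,"wz":0,"tx":0,"ty":0,"tz":0.001,"claw":0}

```text
time: 11.05
tcp_pos: [0.494, 0.0627, 0.0875]
tool_rot: [0.0, 0.588, 0.809, 0.0]
force: [-0.1, 0.6, 0.6]
gripper_width: 0.0006
grasp_force: 0.0
```

>>> play_rows:
  rows:
    - {"wx":0,"wy":0,"wz":0,"tx":0,"ty":0,"tz":0.002,"claw":0}
    - {"wx":0,"wy":0,"wz":0,"tx":0,"ty":0,"tz":0.001,"claw":0}

```text
time: 11.3
tcp_pos: [0.4938, 0.0628, 0.0843]
tool_rot: [-0.0, 0.588, 0.809, -0.0]
force: [0.0, 0.2, 0.2]
gripper_width: 0.0008
grasp_force: 0.0
```

```bash
python3 -c "from w import *;rep()"
```

```text
t 11.3 heaterframe [0.0162 0.0546] z 0.0843 heading 108.03 tilt [-0. -0.] F [0.08 0.2 ] 0.17 w 0.0008
```

>>> play_rows:
  rows:
    - {"wx":0,"wy":0,"wz":0,"tx":0,"ty":0,"tz":0.003,"claw":0}
    - {"wx":0,"wy":0,"wz":0,"tx":0,"ty":0,"tz":0.003,"claw":0}

```text
time: 11.55
tcp_pos: [0.4939, 0.0628, 0.0782]
tool_rot: [-0.0, 0.588, 0.809, 0.0]
force: [0.2, -0.2, -0.8]
gripper_width: 0.0003
grasp_force: 0.0
```

>>> play_rows:
  rows:
    - {"wx":0,"wy":0,"wz":0,"tx":0,"ty":0,"tz":0.002,"claw":0}
    - {"wx":0,"wy":0,"wz":0,"tx":0,"ty":0,"tz":0,"claw":0}

```text
time: 11.8
tcp_pos: [0.4937, 0.0628, 0.0762]
tool_rot: [-0.0, 0.587, 0.809, -0.0]
force: [-0.7, -0.4, 0.3]
gripper_width: 0.0007
grasp_force: 0.0
```

Run:
```python
from w import *
rep()
s=get_state();t=np.array(s["tcp_pos"])
f=grab_frame("side");im=cv2.resize(f["img"][:,:,::-1],None,fx=6,fy=6,interpolation=cv2.INTER_CUBIC)
q=s["tool_rot"];h=2*np.arctan2(q[2],q[1]);X=np.array([np.cos(h),np.sin(h),0]);Y=np.array([np.sin(h),-np.cos(h),0])
for dz,col in((.01,(0,0,255)),(.02,(0,255,0))):
  for a in(-.009,.009):
    for b in(-.0135,.0135):
      p=proj(f,t+[0,0,dz]+a*X+b*Y);cv2.circle(im,tuple(int(v*6+3) for v in p),3,col,1)
c=proj(f,t);u,v=int(c[0]*6),int(c[1]*6)
im=im[v-200:v+120,u-200:u+200]
cv2.imwrite("pics/tip5.png",np.clip(im.astype(float)*1.6,0,255).astype(np.uint8))
```

```text
t 11.8 heaterframe [0.0161 0.0547] z 0.0762 heading 108.04 tilt [-0.0001 -0.0001] F [-0.77 -0.18] 0.3 w 0.0007
```

View pics/tip5.png

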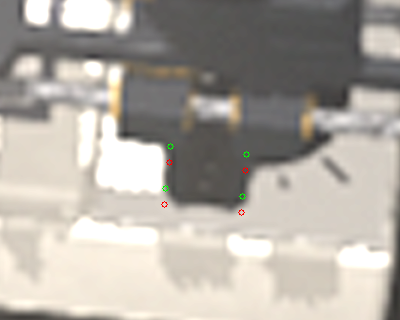

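The tips now measure about 11 mm above the TCP reading, so they are near z = 0.087 beside the bar. I'll push to about 10° short of the mark.

>>> play_rows:
  rows:
    - {"wx":0,"wy":0,"wz":0,"tx":-0.005,"ty":0,"tz":0,"claw":0}
    - {"wx":0,"wy":0,"wz":0,"tx":-0.005,"ty":0,"tz":0,"claw":0}
    - {"wx":0,"wy":0,"wz":0,"tx":-0.005,"ty":0,"tz":0,"claw":0}
    - {"wx":0,"wy":0,"wz":0,"tx":-0.004,"ty":0,"tz":0,"claw":0}
    - {"wx":0,"wy":0,"wz":0,"tx":-0.003,"ty":0,"tz":0,"claw":0}

```text
time: 12.48
tcp_pos: [0.5008, 0.0415, 0.0764]
tool_rot: [0.0, 0.588, 0.809, -0.0]
force: [0.3, -0.2, 1.4]
gripper_width: 0.0005
grasp_force: 0.0
```

>>> play_rows:
  rows:
    - {"wx":0,"wy":0,"wz":0,"tx":-0.002,"ty":0,"tz":0,"claw":0}
    - {"wx":0,"wy":0,"wz":0,"tx":-0.002,"ty":0,"tz":0,"claw":0}

```text
time: 12.72
tcp_pos: [0.5017, 0.0387, 0.0764]
tool_rot: [-0.0, 0.587, 0.809, 0.0]
force: [-2.4, 3.8, 1.1]
gripper_width: 0.0002
grasp_force: 2.0
```

>>> play_rows:
  rows:
    - {"wx":0,"wy":0,"wz":0,"tx":-0.002,"ty":0,"tz":0,"claw":0}
    - {"wx":0,"wy":0,"wz":0,"tx":-0.002,"ty":0,"tz":0,"claw":0}

```text
time: 12.98
tcp_pos: [0.5039, 0.0374, 0.0767]
tool_rot: [-0.0, 0.587, 0.81, 0.002]
force: [1.8, 9.5, -1.9]
gripper_width: 0.0004
grasp_force: 4.3
```

>>> play_rows:
  rows:
    - {"wx":0,"wy":0,"wz":0,"tx":-0.002,"ty":0,"tz":0,"claw":0}
    - {"wx":0,"wy":0,"wz":0,"tx":-0.002,"ty":0,"tz":0,"claw":0}

```text
time: 13.22
tcp_pos: [0.5065, 0.0355, 0.0771]
tool_rot: [0.0, 0.586, 0.81, 0.004]
force: [4.1, 12.6, -4.0]
gripper_width: 0.0004
grasp_force: 5.0
```

```bash
python3 -c "from w import *;rep()"
```

```text
t 13.22 heaterframe [0.0198 0.0247] z 0.0771 heading 108.25 tilt [0.     0.0043] F [ 7.78 10.7 ] -3.98 w 0.0004
```

The force points along the friction-lock direction, because the corner is jamming on the face. I'll back off, turn the finger face parallel to the bar flank, and push along the arc.

>>> play_rows:
  rows:
    - {"wx":0,"wy":0,"wz":0,"tx":0.01,"ty":0,"tz":0,"claw":0}
    - {"wx":0,"wy":0,"wz":0,"tx":0.02,"ty":0,"tz":0,"claw":0}
    - {"wx":0,"wy":0,"wz":-1,"tx":0,"ty":0,"tz":0,"claw":0}
    - {"wx":0,"wy":0,"wz":-1,"tx":0,"ty":0,"tz":0,"claw":0}
    - {"wx":0,"wy":0,"wz":-1,"tx":0,"ty":0,"tz":0,"claw":0}
    - {"wx":0,"wy":0,"wz":-1,"tx":0,"ty":0,"tz":0,"claw":0}
    - {"wx":0,"wy":0,"wz":-1,"tx":0,"ty":0,"tz":0,"claw":0}
    - {"wx":0,"wy":0,"wz":0,"tx":0,"ty":0,"tz":0,"claw":0}

```text
time: 14.22
tcp_pos: [0.4947, 0.0585, 0.0762]
tool_rot: [-0.0, 0.276, 0.961, -0.0]
force: [-0.1, 0.3, 0.1]
gripper_width: 0.0007
grasp_force: 0.0
```

Run:
```python
from w import *
rep();print(np.round(get_state()["joints"],2))
# mark angle from initial images as a check of the measuring code
def ang(f,img):
    g=img.astype(float).mean(2);out=[]
    for z,r in((.1,np.linspace(.006,.026,30)),(.078,np.linspace(.029,.033,8))):
        th=np.radians(np.arange(-100,140,.5));v=[]
        for t in th:
            pts=np.array([proj(f,[P[0]+q*np.cos(yaw+t),P[1]+q*np.sin(yaw+t),z]) for q in r],np.float32)
            v.append(cv2.remap(g.astype(np.float32),pts[:,:1],pts[:,1:],cv2.INTER_CUBIC).mean())
        v=np.array(v);k=v.argmax();w=np.where(abs(np.arange(len(v))-k)<16,np.clip(v-v[k]*.5-np.median(v)*.5,0,None),0)
        out.append((np.degrees((w*th).sum()/w.sum()).round(1),v[k].round(),np.median(v).round()))
    return out
if __name__=="__main__":
    for n in("top","side"):
        f=grab_frame(n);print(n,ang(f,cv2.imread(f"pics/{n}0.png")))
```

```text
t 14.22 heaterframe [0.0158 0.0503] z 0.0762 heading 147.95 tilt [-0.0003 -0.0004] F [0.02 0.36] 0.09 w 0.0007
[ 0.38  0.64 -0.76  2.    0.65  0.75  0.24]
top [(np.float64(38.5), np.float32(220.0), np.float32(72.0)), (np.float64(39.1), np.float32(186.0), np.float32(68.0))]
side [(np.float64(41.4), np.float32(169.0), np.float32(75.0)), (np.float64(41.8), np.float32(178.0), np.float32(68.0))]
```

>>> play_rows:
  rows:
    - {"wx":0,"wy":0,"wz":0,"tx":0,"ty":-0.014,"tz":0,"claw":0}
    - {"wx":0,"wy":0,"wz":0,"tx":0,"ty":-0.0135,"tz":0,"claw":0}
    - {"wx":0,"wy":0,"wz":0,"tx":-0.005,"ty":0,"tz":0,"claw":0}
    - {"wx":0,"wy":0,"wz":0,"tx":-0.004,"ty":0,"tz":0,"claw":0}
    - {"wx":0,"wy":0,"wz":0,"tx":-0.002,"ty":0,"tz":0,"claw":0}

```text
time: 14.95
tcp_pos: [0.4905, 0.0299, 0.0765]
tool_rot: [0.0, 0.275, 0.961, 0.0]
force: [0.9, 0.1, 0.7]
gripper_width: 0.0005
grasp_force: 0.0
```

>>> play_rows:
  rows:
    - {"wx":0,"wy":0,"wz":0,"tx":-0.001,"ty":0,"tz":0,"claw":0}
    - {"wx":0,"wy":0,"wz":0,"tx":-0.001,"ty":0,"tz":0,"claw":0}

```text
time: 15.2
tcp_pos: [0.4916, 0.029, 0.0764]
tool_rot: [-0.0, 0.275, 0.961, 0.0]
force: [0.4, -0.3, 1.1]
gripper_width: 0.0005
grasp_force: 0.0
```

```bash
python3 -c "from w import *;rep()"
```

```text
t 15.2 heaterframe [0.0037 0.0232] z 0.0764 heading 148.06 tilt [-0.      0.0001] F [ 0.25 -0.41] 1.06 w 0.0005
```

>>> play_rows:
  rows:
    - {"wx":0,"wy":0,"wz":0,"tx":-0.001,"ty":0,"tz":0,"claw":0}

```text
time: 15.32
tcp_pos: [0.4924, 0.0284, 0.0764]
tool_rot: [-0.0, 0.275, 0.961, 0.0]
force: [0.5, -0.4, -0.2]
gripper_width: 0.0004
grasp_force: 0.0
```

>>> play_rows:
  rows:
    - {"wx":0,"wy":0,"wz":0,"tx":-0.001,"ty":0,"tz":0,"claw":0}

```text
time: 15.45
tcp_pos: [0.4931, 0.0278, 0.0764]
tool_rot: [-0.0, 0.275, 0.961, -0.0]
force: [-2.0, 1.3, 0.2]
gripper_width: 0.0002
grasp_force: 0.9
```

>>> play_rows:
  rows:
    - {"wx":0,"wy":0,"wz":0,"tx":-0.001,"ty":0,"tz":0,"claw":0}

```text
time: 15.58
tcp_pos: [0.4933, 0.0277, 0.0763]
tool_rot: [-0.001, 0.275, 0.961, 0.0]
force: [-4.7, 2.2, 1.0]
gripper_width: 0.0004
grasp_force: 2.2
```

```bash
python3 -c "from w import *;rep()"
```

```text
t 15.57 heaterframe [0.0049 0.0214] z 0.0763 heading 148.06 tilt [-0.0007  0.    ] F [-3.76  3.52] 0.97 w 0.0004
```

>>> play_rows:
  rows:
    - {"wx":0,"wy":0,"wz":0.5,"tx":-0.0013,"ty":0.0009,"tz":0,"claw":0}
    - {"wx":0,"wy":0,"wz":0.5,"tx":-0.0013,"ty":0.0009,"tz":0,"claw":0}
    - {"wx":0,"wy":0,"wz":0.5,"tx":-0.0013,"ty":0.0009,"tz":0,"claw":0}

```text
time: 15.95
tcp_pos: [0.4968, 0.0279, 0.0762]
tool_rot: [-0.002, 0.375, 0.927, -0.001]
force: [-6.6, 3.3, 4.3]
gripper_width: 0.0008
grasp_force: 3.3
```

```bash
python3 -c "from w import *;rep()"
```

```text
t 15.95 heaterframe [0.0083 0.0205] z 0.0762 heading 135.94 tilt [-0.0017 -0.0005] F [-5.21  5.14] 4.32 w 0.0008
```

>>> play_rows:
  rows:
    - {"wx":0,"wy":0,"wz":0.5,"tx":-0.0013,"ty":0.0009,"tz":0,"claw":0}
    - {"wx":0,"wy":0,"wz":0.5,"tx":-0.0013,"ty":0.0009,"tz":0,"claw":0}

```text
time: 16.2
tcp_pos: [0.5, 0.0278, 0.0762]
tool_rot: [-0.002, 0.439, 0.899, -0.0]
force: [-6.2, 4.0, 3.9]
gripper_width: 0.0006
grasp_force: 3.3
```

>>> play_rows:
  rows:
    - {"wx":0,"wy":0,"wz":0.5,"tx":-0.0013,"ty":0.0009,"tz":0,"claw":0}
    - {"wx":0,"wy":0,"wz":0.5,"tx":-0.0013,"ty":0.0009,"tz":0,"claw":0}

```text
time: 16.45
tcp_pos: [0.5032, 0.0272, 0.0762]
tool_rot: [-0.002, 0.5, 0.866, -0.0]
force: [-6.0, 5.1, 2.7]
gripper_width: 0.0004
grasp_force: 3.4
```

```bash
python3 -c "from w import *;rep()"
```

```text
t 16.45 heaterframe [0.0141 0.0179] z 0.0762 heading 119.99 tilt [-0.0016 -0.    ] F [-4.18  6.68] 2.72 w 0.0004
```

>>> play_rows:
  rows:
    - {"wx":0,"wy":0,"wz":0,"tx":0.008,"ty":0,"tz":0,"claw":0}
    - {"wx":0,"wy":0,"wz":0,"tx":0.006,"ty":0,"tz":-0.02,"claw":0}
    - {"wx":0,"wy":0,"wz":0,"tx":0,"ty":0,"tz":-0.05,"claw":0}
    - {"wx":0,"wy":0,"wz":0,"tx":-0.047,"ty":-0.01,"tz":-0.02,"claw":0}
    - {"wx":0,"wy":0,"wz":0,"tx":-0.047,"ty":-0.01,"tz":0,"claw":0}
    - {"wx":0,"wy":0,"wz":0,"tx":-0.047,"ty":-0.01,"tz":0,"claw":0}
    - {"wx":0,"wy":0,"wz":0,"tx":-0.047,"ty":-0.01,"tz":0,"claw":0}
    - {"wx":0,"wy":0,"wz":0,"tx":-0.047,"ty":-0.01,"tz":0,"claw":0}

```text
time: 17.45
tcp_pos: [0.573, -0.1925, 0.1682]
tool_rot: [0.001, 0.499, 0.866, 0.0]
force: [-0.0, 0.4, 0.4]
gripper_width: 0.0004
grasp_force: 0.0
```

```bash
cat > m.py <<'E'
from w import *
rep()
def prof(g,f,z,r,th):
    v=[]
    for t in th:
        pts=np.array([proj(f,[P[0]+q*np.cos(yaw+t),P[1]+q*np.sin(yaw+t),z]) for q in r],np.float32)
        v.append(cv2.remap(g,pts[:,:1],pts[:,1:],cv2.INTER_CUBIC).mean())
    return np.array(v)
def peak(v,th):
    k=v.argmax();b=np.median(v);w=np.where(abs(np.arange(len(v))-k)<24,np.clip(v-(v[k]+b)/2,0,None),0)
    return np.degrees((w*th).sum()/w.sum()).round(2),int(v[k]),int(b)
for n in("top","side"):
    f=grab_frame(n);g=f["img"].astype(np.float32).mean(2);th=np.radians(np.arange(-60,60,.5));t2=np.radians(np.arange(-12,12,.5))
    print(n,"bar",peak(prof(g,f,.1,np.linspace(.006,.026,30),th),th),"rim",peak(prof(g,f,.078,np.linspace(.029,.033,8),th),th),
      "line",peak(-prof(g,f,.07,np.linspace(.0405,.048,12),t2),t2))
    # slope of the bar mark: direction free of the centre
    a=np.array([atz(f,(u,v),.1)[:2] for v in range(480) for u in range(640) if g[v,u]>1e9] or [[0,0]])
    pk=[]
    for r in(.006,.025):
        v=prof(g,f,.1,np.linspace(r-.003,r+.003,9),th);x=np.radians(peak(v,th)[0]);pk.append(r*np.array([np.cos(x),np.sin(x)]))
    d=pk[1]-pk[0];print("   mark direction",np.degrees(np.arctan2(d[1],d[0])).round(1),np.round(pk,4).tolist())
E
sed -i '/a=np.array(\[atz/d' m.py; python3 m.py
```

```text
t 17.45 heaterframe [ 0.0125 -0.2126] z 0.1682 heading 120.09 tilt [0.0009 0.0002] F [0.07 0.36] 0.41 w 0.0004
top bar (np.float64(9.42), 193, 70) rim (np.float64(9.66), 192, 68) line (np.float64(-1.04), -143, -219)
   mark direction 11.9 [[0.006, 0.0004], [0.0246, 0.0043]]
side bar (np.float64(12.14), 174, 87) rim (np.float64(10.5), 141, 75) line (np.float64(0.28), -125, -218)
   mark direction -51.3 [[0.0058, 0.0016], [0.0196, -0.0156]]
```

About 10.7° is left. I'll return the same way and push the rest.

>>> play_rows:
  rows:
    - {"wx":0,"wy":0,"wz":0,"tx":0.048,"ty":0.01,"tz":0,"claw":0}
    - {"wx":0,"wy":0,"wz":0,"tx":0.048,"ty":0.01,"tz":0,"claw":0}
    - {"wx":0,"wy":0,"wz":0,"tx":0.048,"ty":0.01,"tz":0,"claw":0}
    - {"wx":0,"wy":0,"wz":0,"tx":0.048,"ty":0.01,"tz":0,"claw":0}
    - {"wx":0,"wy":0,"wz":0,"tx":0.048,"ty":0.0095,"tz":0,"claw":0}
    - {"wx":0,"wy":0,"wz":0,"tx":0,"ty":0,"tz":0.05,"claw":0}
    - {"wx":0,"wy":0,"wz":0,"tx":0,"ty":0,"tz":0.032,"claw":0}
    - {"wx":0,"wy":0,"wz":0,"tx":0,"ty":0,"tz":0.01,"claw":0}
    - {"wx":0,"wy":0,"wz":0,"tx":-0.006,"ty":0,"tz":0,"claw":0}
    - {"wx":0,"wy":0,"wz":0,"tx":-0.005,"ty":0,"tz":0,"claw":0}

```text
time: 18.8
tcp_pos: [0.5018, 0.0317, 0.0758]
tool_rot: [0.001, 0.5, 0.866, 0.001]
force: [-0.1, 1.0, 0.0]
gripper_width: 0.0003
grasp_force: 0.0
```

```bash
cat >> w.py <<'E'
def uv():
    rep();s=get_state();q=s["tool_rot"];h=2*np.arctan2(q[2],q[1])-yaw-np.pi/2;d=np.array(s["tcp_pos"])[:2]-P
    a=yaw+h;print("theta",np.degrees(h).round(2),"u",(d@[np.cos(a),np.sin(a)]).round(4),"v",(d@[-np.sin(a),np.cos(a)]).round(4))
E
python3 -c "from w import *;uv()"
```

```text
t 18.8 heaterframe [0.0142 0.0226] z 0.0758 heading 120.01 tilt [0.001  0.0006] F [0.24 1.  ] 0.04 w 0.0003
theta 11.98 u 0.0186 v 0.0192
```

>>> play_rows:
  rows:
    - {"wx":0,"wy":0,"wz":0,"tx":-0.002,"ty":-0.001,"tz":0,"claw":0}
    - {"wx":0,"wy":0,"wz":0,"tx":-0.0015,"ty":0,"tz":0,"claw":0}
    - {"wx":0,"wy":0,"wz":0,"tx":-0.001,"ty":0,"tz":0,"claw":0}

```text
time: 19.18
tcp_pos: [0.502, 0.0276, 0.0746]
tool_rot: [0.0, 0.5, 0.866, 0.0]
force: [0.1, -0.6, -0.0]
gripper_width: 0.0005
grasp_force: 0.0
```

```bash
python3 -c "from w import *;uv()"
```

```text
t 19.18 heaterframe [0.0132 0.0187] z 0.0746 heading 120.03 tilt [0.0001 0.0001] F [-0.08 -0.65] -0.02 w 0.0005
theta 12.0 u 0.0167 v 0.0155
```

>>> play_rows:
  rows:
    - {"wx":0,"wy":0,"wz":0,"tx":-0.001,"ty":0.0005,"tz":0,"claw":0}
    - {"wx":0,"wy":0,"wz":0.5,"tx":-0.0015,"ty":0.001,"tz":0,"claw":0}
    - {"wx":0,"wy":0,"wz":0.5,"tx":-0.0013,"ty":0.001,"tz":0,"claw":0}

```text
time: 19.55
tcp_pos: [0.5055, 0.0265, 0.0744]
tool_rot: [-0.001, 0.559, 0.829, 0.0]
force: [-2.4, 3.4, 1.3]
gripper_width: 0.0006
grasp_force: 1.3
```

```bash
python3 -c "from w import *;uv()"
```

```text
t 19.55 heaterframe [0.0161 0.0166] z 0.0744 heading 111.96 tilt [-0.0006  0.0003] F [-1.22  3.99] 1.25 w 0.0006
theta 3.93 u 0.0172 v 0.0154
```

>>> play_rows:
  rows:
    - {"wx":0,"wy":0,"wz":0.25,"tx":-0.001,"ty":0.0005,"tz":0,"claw":0}
    - {"wx":0,"wy":0,"wz":0,"tx":0,"ty":0,"tz":0,"claw":0}

```text
time: 19.8
tcp_pos: [0.5065, 0.0258, 0.0744]
tool_rot: [-0.0, 0.573, 0.82, 0.0]
force: [-1.7, 4.1, 1.0]
gripper_width: 0.0002
grasp_force: 2.1
```

```bash
python3 -c "from w import *;uv()"
```

```text
t 19.8 heaterframe [0.0168 0.0155] z 0.0744 heading 110.11 tilt [-0.0004  0.0003] F [-0.36  4.42] 0.97 w 0.0002
theta 2.08 u 0.0174 v 0.0149
```

>>> play_rows:
  rows:
    - {"wx":0,"wy":0,"wz":0,"tx":0.008,"ty":0,"tz":0,"claw":0}
    - {"wx":0,"wy":0,"wz":0,"tx":0.006,"ty":0,"tz":-0.02,"claw":0}
    - {"wx":0,"wy":0,"wz":0,"tx":0,"ty":0,"tz":-0.05,"claw":0}
    - {"wx":0,"wy":0,"wz":0,"tx":-0.05,"ty":0,"tz":-0.02,"claw":0}
    - {"wx":0,"wy":0,"wz":0,"tx":-0.05,"ty":0,"tz":0,"claw":0}
    - {"wx":0,"wy":0,"wz":0,"tx":-0.05,"ty":0,"tz":0,"claw":0}
    - {"wx":0,"wy":0,"wz":0,"tx":-0.05,"ty":0,"tz":0,"claw":0}
    - {"wx":0,"wy":0,"wz":0,"tx":-0.04,"ty":0,"tz":0,"claw":0}

```text
time: 20.8
tcp_pos: [0.5848, -0.1899, 0.166]
tool_rot: [0.001, 0.574, 0.819, -0.0]
force: [1.0, 0.7, 0.2]
gripper_width: 0.0001
grasp_force: 0.0
```

```bash
python3 m.py
```

```text
t 20.8 heaterframe [ 0.0245 -0.2138] z 0.166 heading 109.97 tilt [ 0.0008 -0.0001] F [1.15 0.4 ] 0.22 w 0.0001
top bar (np.float64(0.55), 198, 73) rim (np.float64(1.47), 176, 68) line (np.float64(-1.02), -144, -219)
   mark direction 2.5 [[0.006, -0.0005], [0.025, 0.0003]]
side bar (np.float64(3.26), 169, 97) rim (np.float64(1.46), 139, 72) line (np.float64(0.27), -124, -218)
   mark direction -48.2 [[0.006, -0.0], [0.0197, -0.0154]]
```

About 2° is left, so one more small push.

>>> play_rows:
  rows:
    - {"wx":0,"wy":0,"wz":0.24,"tx":0,"ty":0,"tz":0,"claw":0}
    - {"wx":0,"wy":0,"wz":0,"tx":0.0485,"ty":-0.0015,"tz":0,"claw":0}
    - {"wx":0,"wy":0,"wz":0,"tx":0.0485,"ty":-0.0015,"tz":0,"claw":0}
    - {"wx":0,"wy":0,"wz":0,"tx":0.0485,"ty":-0.0015,"tz":0,"claw":0}
    - {"wx":0,"wy":0,"wz":0,"tx":0.0485,"ty":-0.0015,"tz":0,"claw":0}
    - {"wx":0,"wy":0,"wz":0,"tx":0.0485,"ty":-0.0015,"tz":0,"claw":0}
    - {"wx":0,"wy":0,"wz":0,"tx":0,"ty":0,"tz":0.05,"claw":0}
    - {"wx":0,"wy":0,"wz":0,"tx":0,"ty":0,"tz":0.032,"claw":0}
    - {"wx":0,"wy":0,"wz":0,"tx":0,"ty":0,"tz":0.009,"claw":0}
    - {"wx":0,"wy":0,"wz":0,"tx":-0.008,"ty":0,"tz":0,"claw":0}

```text
time: 22.15
tcp_pos: [0.504, 0.0342, 0.0741]
tool_rot: [-0.0, 0.586, 0.81, 0.0]
force: [-0.7, 0.4, 0.1]
gripper_width: 0.0004
grasp_force: 0.0
```

>>> play_rows:
  rows:
    - {"wx":0,"wy":0,"wz":0,"tx":-0.001,"ty":0,"tz":0,"claw":0}
    - {"wx":0,"wy":0,"wz":0,"tx":0,"ty":0,"tz":0,"claw":0}

```text
time: 22.4
tcp_pos: [0.5053, 0.0318, 0.0744]
tool_rot: [0.001, 0.587, 0.809, 0.001]
force: [-0.7, -0.0, -0.7]
gripper_width: 0.0005
grasp_force: 0.0
```

```bash
python3 -c "from w import *;uv()"
```

```text
t 22.4 heaterframe [0.0176 0.0216] z 0.0744 heading 108.06 tilt [0.0008 0.0006] F [-0.65  0.21] -0.73 w 0.0005
theta 0.03 u 0.0176 v 0.0216
```

Final v should be about 0.0149, so 6.5 mm to go.

>>> play_rows:
  rows:
    - {"wx":0,"wy":0,"wz":0,"tx":-0.003,"ty":0,"tz":0,"claw":0}
    - {"wx":0,"wy":0,"wz":0,"tx":-0.002,"ty":0,"tz":0,"claw":0}
    - {"wx":0,"wy":0,"wz":0,"tx":-0.001,"ty":0,"tz":0,"claw":0}
    - {"wx":0,"wy":0,"wz":0,"tx":-0.0006,"ty":0,"tz":0,"claw":0}
    - {"wx":0,"wy":0,"wz":0,"tx":0,"ty":0,"tz":0,"claw":0}

```text
time: 23.02
tcp_pos: [0.5064, 0.0261, 0.0734]
tool_rot: [-0.0, 0.587, 0.81, 0.0]
force: [-1.0, 1.2, 0.9]
gripper_width: 0.0002
grasp_force: 0.5
```

```bash
python3 -c "from w import *;uv()"
```

```text
t 23.02 heaterframe [0.0169 0.0159] z 0.0734 heading 108.13 tilt [-0.0001  0.0001] F [-0.56  1.41] 0.94 w 0.0002
theta 0.1 u 0.0169 v 0.0158
```

>>> play_rows:
  rows:
    - {"wx":0,"wy":0,"wz":0,"tx":-0.0006,"ty":0,"tz":0,"claw":0}
    - {"wx":0,"wy":0,"wz":0,"tx":-0.0005,"ty":0,"tz":0,"claw":0}
    - {"wx":0,"wy":0,"wz":0,"tx":0,"ty":0,"tz":0,"claw":0}

```text
time: 23.4
tcp_pos: [0.5068, 0.0254, 0.0734]
tool_rot: [-0.0, 0.587, 0.81, 0.0]
force: [-0.9, 4.8, 0.8]
gripper_width: 0.0002
grasp_force: 1.8
```

```bash
python3 -c "from w import *;uv()"
```

```text
t 23.4 heaterframe [0.017  0.0151] z 0.0734 heading 108.15 tilt [-0.0002  0.0003] F [0.64 4.82] 0.8 w 0.0002
theta 0.12 u 0.0171 v 0.015
```

>>> play_rows:
  rows:
    - {"wx":0,"wy":0,"wz":0,"tx":0.008,"ty":0,"tz":0,"claw":0}
    - {"wx":0,"wy":0,"wz":0,"tx":0.006,"ty":0,"tz":-0.02,"claw":0}
    - {"wx":0,"wy":0,"wz":0,"tx":0,"ty":0,"tz":-0.05,"claw":0}
    - {"wx":0,"wy":0,"wz":0,"tx":-0.05,"ty":0,"tz":-0.02,"claw":0}
    - {"wx":0,"wy":0,"wz":0,"tx":-0.05,"ty":0,"tz":0,"claw":0}
    - {"wx":0,"wy":0,"wz":0,"tx":-0.05,"ty":0,"tz":0,"claw":0}
    - {"wx":0,"wy":0,"wz":0,"tx":-0.05,"ty":0,"tz":0,"claw":0}
    - {"wx":0,"wy":0,"wz":0,"tx":-0.04,"ty":0,"tz":0,"claw":0}

```text
time: 24.4
tcp_pos: [0.5776, -0.1923, 0.1649]
tool_rot: [0.001, 0.587, 0.809, -0.0]
force: [1.1, 0.2, -0.6]
gripper_width: 0.0001
grasp_force: 0.0
```

```bash
python3 m.py
```

```text
t 24.4 heaterframe [ 0.0169 -0.2139] z 0.1649 heading 108.04 tilt [ 0.0007 -0.0001] F [ 1.12 -0.16] -0.6 w 0.0001
top bar (np.float64(-1.17), 188, 72) rim (np.float64(-0.38), 156, 68) line (np.float64(-1.03), -143, -218)
   mark direction 0.9 [[0.006, -0.0007], [0.025, -0.0004]]
side bar (np.float64(1.95), 162, 98) rim (np.float64(0.09), 166, 70) line (np.float64(0.27), -125, -218)
   mark direction -47.9 [[0.006, -0.0002], [0.0197, -0.0154]]
```

The dial is within about 0.5° of the line. Now the button.

>>> play_rows:
  rows:
    - {"wx":0,"wy":0,"wz":0,"tx":0.038,"ty":-0.006,"tz":0,"claw":0}
    - {"wx":0,"wy":0,"wz":0,"tx":0.038,"ty":-0.006,"tz":0,"claw":0}
    - {"wx":0,"wy":0,"wz":0,"tx":0.038,"ty":-0.005,"tz":0,"claw":0}
    - {"wx":0,"wy":0,"wz":0,"tx":0,"ty":0,"tz":0.04,"claw":0}
    - {"wx":0,"wy":0,"wz":0,"tx":0,"ty":0,"tz":0.025,"claw":0}
    - {"wx":0,"wy":0,"wz":0,"tx":0,"ty":0,"tz":0.008,"claw":0}
    - {"wx":0,"wy":0,"wz":0,"tx":0,"ty":0,"tz":0,"claw":0}

```text
time: 25.38
tcp_pos: [0.5257, -0.0865, 0.0911]
tool_rot: [0.0, 0.587, 0.81, 0.0]
force: [-0.1, -0.4, -0.5]
gripper_width: 0.0007
grasp_force: 0.0
```

```bash
python3 -c "from w import *;uv()"
```

```text
t 25.38 heaterframe [ 0.0003 -0.0972] z 0.0911 heading 108.14 tilt [0.0001 0.0001] F [-0.19 -0.4 ] -0.55 w 0.0007
theta 0.11 u 0.0001 v -0.0972
```

>>> play_rows:
  rows:
    - {"wx":0,"wy":0,"wz":0,"tx":-0.002,"ty":0,"tz":0.004,"claw":0}
    - {"wx":0,"wy":0,"wz":0,"tx":0,"ty":0,"tz":0.004,"claw":0}

```text
time: 25.62
tcp_pos: [0.5267, -0.0892, 0.0829]
tool_rot: [0.001, 0.587, 0.809, 0.0]
force: [0.1, 0.2, 0.3]
gripper_width: 0.0
grasp_force: 0.0
```

>>> play_rows:
  rows:
    - {"wx":0,"wy":0,"wz":0,"tx":0,"ty":0,"tz":0.002,"claw":0}
    - {"wx":0,"wy":0,"wz":0,"tx":0,"ty":0,"tz":0.001,"claw":0}

```text
time: 25.88
tcp_pos: [0.5261, -0.0889, 0.0794]
tool_rot: [-0.0, 0.587, 0.81, -0.0]
force: [0.4, -0.3, 0.3]
gripper_width: 0.0004
grasp_force: 0.0
```

>>> play_rows:
  rows:
    - {"wx":0,"wy":0,"wz":0,"tx":0,"ty":0,"tz":0.002,"claw":0}
    - {"wx":0,"wy":0,"wz":0,"tx":0,"ty":0,"tz":0,"claw":0}

```text
time: 26.12
tcp_pos: [0.5262, -0.0888, 0.0775]
tool_rot: [0.0, 0.587, 0.81, 0.0]
force: [-0.5, 1.4, 2.0]
gripper_width: 0.0001
grasp_force: 0.9
```

>>> play_rows:
  rows:
    - {"wx":0,"wy":0,"wz":0,"tx":0,"ty":0,"tz":0.002,"claw":0}
    - {"wx":0,"wy":0,"wz":0,"tx":0,"ty":0,"tz":0.002,"claw":0}

```text
time: 26.38
tcp_pos: [0.5263, -0.0888, 0.0735]
tool_rot: [0.0, 0.587, 0.81, 0.0]
force: [-1.5, 0.7, 3.5]
gripper_width: 0.0005
grasp_force: 2.0
```

>>> play_rows:
  rows:
    - {"wx":0,"wy":0,"wz":0,"tx":0,"ty":0,"tz":0.002,"claw":0}
    - {"wx":0,"wy":0,"wz":0,"tx":0,"ty":0,"tz":0,"claw":0}

```text
time: 26.62
tcp_pos: [0.5263, -0.0889, 0.0721]
tool_rot: [0.0, 0.587, 0.81, -0.0]
force: [-3.3, -0.5, 11.8]
gripper_width: 0.0007
grasp_force: 5.8
```

>>> play_rows:
  rows:
    - {"wx":0,"wy":0,"wz":0,"tx":0,"ty":0,"tz":0.001,"claw":0}
    - {"wx":0,"wy":0,"wz":0,"tx":0,"ty":0,"tz":0,"claw":0}

```text
time: 26.88
tcp_pos: [0.5263, -0.0889, 0.0719]
tool_rot: [0.0, 0.587, 0.81, -0.0]
force: [-6.3, -0.1, 21.8]
gripper_width: 0.0006
grasp_force: 10.6
```

The button is at its hard stop: the force rose to 22 N with no further travel. Release and check.

>>> play_rows:
  rows:
    - {"wx":0,"wy":0,"wz":0,"tx":0,"ty":0,"tz":-0.01,"claw":0}
    - {"wx":0,"wy":0,"wz":0,"tx":0,"ty":0,"tz":-0.04,"claw":0}
    - {"wx":0,"wy":0,"wz":0,"tx":0,"ty":0,"tz":-0.05,"claw":0}
    - {"wx":0,"wy":0,"wz":0,"tx":-0.04,"ty":0,"tz":0,"claw":0}
    - {"wx":0,"wy":0,"wz":0,"tx":-0.04,"ty":0,"tz":0,"claw":0}
    - {"wx":0,"wy":0,"wz":0,"tx":-0.04,"ty":0,"tz":0,"claw":0}
    - {"wx":0,"wy":0,"wz":0,"tx":0,"ty":0,"tz":0,"claw":0}

```text
time: 27.75
tcp_pos: [0.5633, -0.2069, 0.1696]
tool_rot: [0.0, 0.589, 0.808, -0.001]
force: [-0.3, 0.6, 0.7]
gripper_width: 0.0005
grasp_force: 0.0
```

```bash
python3 m.py
python3 - <<'E'
from h import *
for n in("top","side"):
    f=grab_frame(n)
    for k in("rack_centre","marker_centre","vial_centre","reagent_centre"): print(n,k,[np.round(x["position"]).tolist() for x in boxes_of(k,f)[:2]])
E
```

```text
t 27.75 heaterframe [-0.0012 -0.2233] z 0.1696 heading 107.8 tilt [ 0.0002 -0.0006] F [-0.12  0.66] 0.75 w 0.0005
top bar (np.float64(-1.15), 188, 72) rim (np.float64(-0.38), 157, 68) line (np.float64(-1.04), -143, -219)
   mark direction 1.0 [[0.006, -0.0007], [0.025, -0.0004]]
side bar (np.float64(1.95), 163, 98) rim (np.float64(0.11), 167, 70) line (np.float64(0.27), -125, -218)
   mark direction -47.9 [[0.006, -0.0002], [0.0197, -0.0154]]
top rack_centre [[264.0, 292.0], [134.0, 217.0]]
top marker_centre [[334.0, 322.0]]
top vial_centre [[344.0, 216.0]]
top reagent_centre [[389.0, 234.0]]
side rack_centre [[332.0, 338.0]]
side marker_centre [[400.0, 295.0]]
side vial_centre [[300.0, 216.0]]
side reagent_centre [[337.0, 199.0], [353.0, 279.0]]
```

The dial held, and the bystanders are where they were. Handing in.

```bash
python3 -c "from plant import *;print(close_job())"
```

```text
the job is handed in; nothing more can be done
None
```

The dial is set to within about 0.5° of the long middle line (measured in the camera images), start was then pressed to its stop and released, nearby items show no clear movement, and the job was handed in at about 28 s (no verdict was returned).

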